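# Push the ware crate over the rollers into the dryer dock

### The arm

A 6-joint arm with a two-finger parallel gripper is mounted at the origin on the work surface. World frame = base frame: x ahead of the robot, y to its left, z up, the work surface at z = 0. Lengths are in m, angles in rad, forces in N, time in s.
With the tool pointing down it reaches from about 0.275 to 0.85 m from the base axis. Payload 5.2 kg.
Tool frame: the origin (TCP) lies midway between the tips of the shut fingers; the grasp point (between the pads) lies 19 mm behind it; z points along the fingers, y is the line along which they close (so a half turn about z gives the same grasp; the last joint's range is limited). The gripper opens to 85 mm and grips with 20 to 120 N. Pads are 22 mm wide; open, the fingers measure 114 mm over their backs; the gripper's body (76 mm by 85 mm) begins 54 mm behind the grasp point. The pads swing forward as they close: fully open they stand 13 mm farther back than shut.
Start: joints at [-1.359, 0.259, 1.535, -0, 1.348, -0.203], TCP at [0.222, -0.503, 0.208] pointing down, gripper open.
Joint ranges: [-3.14, 3.14], [-0.91, 2.08], [0.19, 2.58], [-1.22, 4.36], [0.22, 2.71], [-3.12, 3.12]. Speed limits (rad/s): [2.57, 2.57, 3.14, 3.14, 3.14, 3.14].

### API

Orientations are given as a rotation vector (axis times angle).
In Python, from station import manip gives the robot as it stands.
- The arm moves only by the tool drive_tool, never from a script. Its argument "increments" is a list of rows, each an object with "xyz": the shift along the tool's x, y, z in mm, a list of three; "delta_rot": the turn, a rotation vector about the tool's x, y, z in rad, a list of three; "claw": the finger opening in mm, from 0 to 85.4. In form: [{"xyz": [x, y, z], "delta_rot": [rx, ry, rz], "claw": claw}, ...]. A call has 1 to 10 rows; each row is the pose to reach, as a shift and turn from the pose commanded when the call began, along the tool's axes at that moment; what a row does not reach only later rows make up. A row lasts 1/12 s, in which the tool goes at most 41.7 mm and 7.16 degrees, less where a joint would pass 70% of its speed; a pose out of reach is approached as far as the arm can. A call with a gripper value outside its range is refused whole. The fingers move at their own pace and stop on an object; the grip force is fixed at half the most. Time passes only in rows, so rows that repeat a pose let the fingers close. It gives the time, the measured TCP pose, the force, the opening and the grip force at its end, in the units of the state.
- manip.observe(): the state, without advancing time (a new reading comes with each control period).
- manip.camera(name): name is "scene" or "top" or "wrist"; returns a dict with "pixels" (400x640x3 uint8, red, green, blue), "depth" (400x640 float32, m along the optical axis (not along the pixel's ray), 0 where there is no reading), "intrinsics" (3x3 intrinsics, pixels), "R" (3x3) and "t" (3): a world point X has camera coordinates R X + t. Camera axes: x right, y down, z forward; pixel columns grow to the right and rows downward; lengths in m; the calibration is good to about 2 mm. A picture is of the moment at which its call begins.
- manip.job_done(): hands the job in; it is judged then, once.
The state is a dict: "clock": time; "joint_pos": joint angles; "dq": joint speeds; "tau": joint torques, N m; "tcp_pos": TCP position; "tcp_rot": TCP orientation; "force": force on the tool from outside, world axes, zero at the start; "ft_torque": the same for the moment, N m; "finger_gap": opening from 0.0 (shut) to 1.0 (fully open); "finger_force": force on a finger pad.
Only numpy, scipy, OpenCV 4.12 (cv2) and the standard library are available. Lean on these libraries where they do the work, as an engineer would, in place of code of your own. Each camera call takes 0.05 s, during which the arm holds its last target. There are 200 camera calls.

### The job

Push the ware crate packed with bowls off the infeed plate onto the rollers, then along the rollers through the gate until it is fully home against the back of the dryer's dock, and leave the gate swung shut behind it. Move the crate gently, keep it flat and do not lift it off its support, and leave everything else standing where it is.

Things in the scene. Friction and masses are not known exactly. Their poses are not given: they have to be found in the camera images.
- track: roller track, fixed; origin on the table under its middle, +y along it to the dock, +x its far side, z up; offsets below in mm in these axes. 14 free-turning rollers, y -314 to 254, x -61 to 61, tops at z 60. Near guide: rail with inner face at x -62, 8 thick, top z 80, y -330 to 270, whole length. Far guide: the same at x 62 but only from y -20 on; before it the side is open to the infeed plate
- guide_end (a point): upper inner corner where the far guide begins (track x 62, y -20, z 80). From here back to y -55 a flared lead-in strip, top z 80, leans outwards to x about 85
- infeed (a point): centre of the infeed plate's top (track x 158, y -130, z 60), a level grey sheet on legs beside the rollers, flush with their tops: 170 (x 73 to 243) by 400 (y -330 to 70) mm, no rims. Same axes as the track
- dock_back (a point): foot of the dock's back wall at roller height (track x 0, y 265, z 60). The dock is the last part of the track, y 135 to 265, 124 mm wide between side walls at x -62 and 62; all its walls reach z 120. Behind it the grey dryer housing, 260 wide, 200 deep, 210 tall
- crate: ware crate: open plywood box packed with bowls, 110 (its x) x 140 (its y) x 70 mm tall, walls 8 mm thick, about 0.6 kg; origin at the centre of its underside. Starts on the infeed plate (one edge may overlap the rollers), its y within 0.35 rad of the track's +y. It goes in with its 140 mm side along the track; home, its leading face touches the back wall (origin at track y 195)
- gate (a joint): gate angle, rad: 0 = shut, bar straight across the track against a stop; grows as the bar's free end swings back from the dock and over to the far side; 1.57 = bar along the far guide, clear of the track; 1.75 = end stop. Hinge friction 0.06 N m, stays where left
- gate_hinge (a point): top of the gate's upright hinge axis (track x 85, y 100, z 110), hub 26 mm across, just outside the far guide
- gate_pin (a point): middle of the gate's upright black pin, round, 16 mm thick, reaching from the bar's top (z 106) to z 164; this point z 135. It stands 85 mm from the hinge axis: at track x 0, y 100 when shut, x 85, y 15 at 1.57 rad. The black bar is 14 mm thick, z 94 to 106, and ends 10 mm past the pin's axis
- glaze_cup_mid (a point): paper cup, 58 mm across, 65 mm tall, standing on the far corner of the infeed plate near the gate; a bystander, loose; this point is on its axis, half-way up
- bottle_mid (a point): clear bottle, 64 mm across, 190 mm tall, on the table beyond the infeed plate; a bystander, loose; this point is on its axis, half-way up
- jar_mid (a point): glass jar, 76 mm across, 115 mm tall, on the table on the far side of the dock; a bystander, loose; this point is on its axis, half-way up
- brush_pot_mid (a point): ceramic pot, 70 mm across, 100 mm tall, on the table beyond the infeed plate; a bystander, loose; this point is on its axis, half-way up
- paint_cup_mid (a point): paper cup, 58 mm across, 60 mm tall, on the table on the far side of the gate post, past the end of the infeed plate; a bystander, loose; this point is on its axis, half-way up
- spare_crate_mid (a point): empty plywood crate, 90 x 120 x 50 mm, smaller and lower than the ware crate, on the table to the robot's right; a bystander, loose; this point is on its axis, half-way up

How it is judged:
By the outcome, as a careful person would: the job done as asked, in the order asked, and still so for the second after the job is handed in, with the robot touching nothing.
It also fails if it takes over 72 s, if anything falls off the work surface, if the arm or the gripper's body presses on something with over 40 N, if the wrist force passes 120 N, or if a joint passes its speed limit or range.

## Working session

There is one attempt and no reset: what is moved stays moved. The work goes in short steps, Python scripts to look and compute and a tool call to move; the robot and the scene stay as the last step left them, time stands still between calls to the robot, and variables do not carry over. Pictures are saved under pics/ and viewed, at most 10 in all, crops included, and the job is handed in when it is done.

Besides the shell and the picture viewer there is one more tool, called after "Emit:" by a JSON object that holds its "api" and its "payload". drive_tool: Moves the arm, as the interface text tells. Its arguments: {"type":"object","properties":{"increments":{"type":"array"}},"required":["increments"]}

```bash
mkdir -p pics; ls; python3 - <<'E'
from station import manip
import cv2,numpy as np
for n in("scene","top"):
    c=manip.camera(n); cv2.imwrite(f"pics/{n}0.png",c["pixels"][:,:,::-1]); np.savez(f"{n}0.npz",**c)
    print(n,c["intrinsics"].tolist(),c["R"].round(3).tolist(),c["t"].round(3).tolist())
s=manip.observe();print(s)
E
```

```text
pics
scene [[459.6432705030713, 0.0, 315.57075629715615], [0.0, 459.6432705030713, 202.67581461375838], [0.0, 0.0, 1.0]] [[-0.818, 0.576, -0.02], [0.449, 0.616, -0.647], [-0.36, -0.538, -0.762]] [0.546, -0.137, 1.402]
top [[411.16953934364597, 0.0, 321.2832108000902], [0.0, 411.16953934364597, 199.0274427322388], [0.0, 0.0, 1.0]] [[0.023, -1.0, 0.0], [-0.998, -0.023, -0.054], [0.054, 0.001, -0.999]] [-0.09, 0.6, 1.38]
{'clock': 0.1, 'joint_pos': array([-1.35880244e+00,  2.59320265e-01,  1.53598150e+00,  7.64019900e-06,
        1.34800779e+00, -2.02819330e-01]), 'dq': array([-0.00032871, -0.00100562, -0.00249699,  0.00173235,  0.00139717,
       -0.00042285]), 'tau': array([ 2.64956434e-03, -4.46964240e+01, -2.91249776e+01, -3.26890349e-04,
        6.19454164e-03,  2.29285774e-05]), 'tcp_pos': array([ 0.22156349, -0.50283173,  0.20702772]), 'tcp_rot': array([-3.07258323e+00, -6.46569349e-01,  6.68857502e-07]), 'force': array([ 1.16672353,  0.36934926, -0.47214421]), 'ft_torque': array([ 0.03219694, -0.03267325,  0.02387176]), 'finger_force': 0.0, 'finger_gap': 1.0032327209080423}
```

View pics/top0.png

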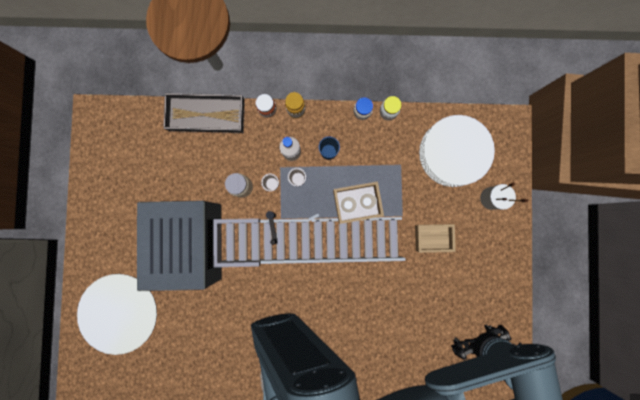

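View pics/scene0.png

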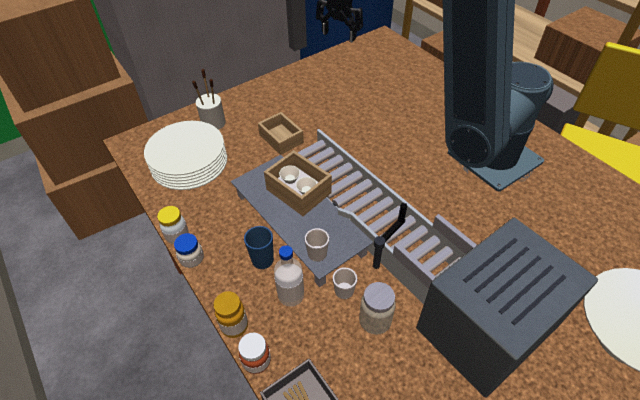

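The top view shows the track running left to right: dock at about (240,242), gate bar at about (271,213)-(274,243), which looks shut, and the crate at about (358,202). The scene view shows the gate hub at (380,243) and the pin at (403,205). I'll crop for finer readings.

```bash
python3 - <<'E'
import cv2,numpy as np
t=cv2.imread("pics/top0.png")[150:280,200:420]; cv2.imwrite("pics/topc.png",cv2.resize(t,None,fx=3.6,fy=3.6,interpolation=2))
t=cv2.imread("pics/scene0.png")[120:320,230:480]; cv2.imwrite("pics/scenec.png",cv2.resize(t,None,fx=3,fy=3,interpolation=2))
E
```

```text
(no output)
```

View pics/topc.png

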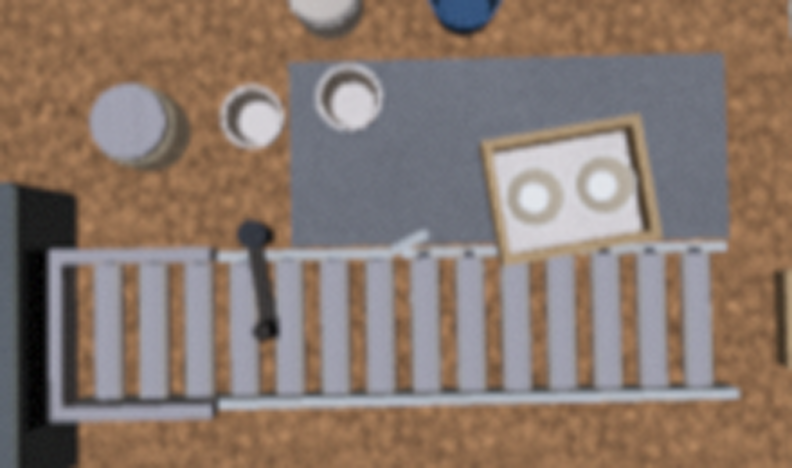

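View pics/scenec.png

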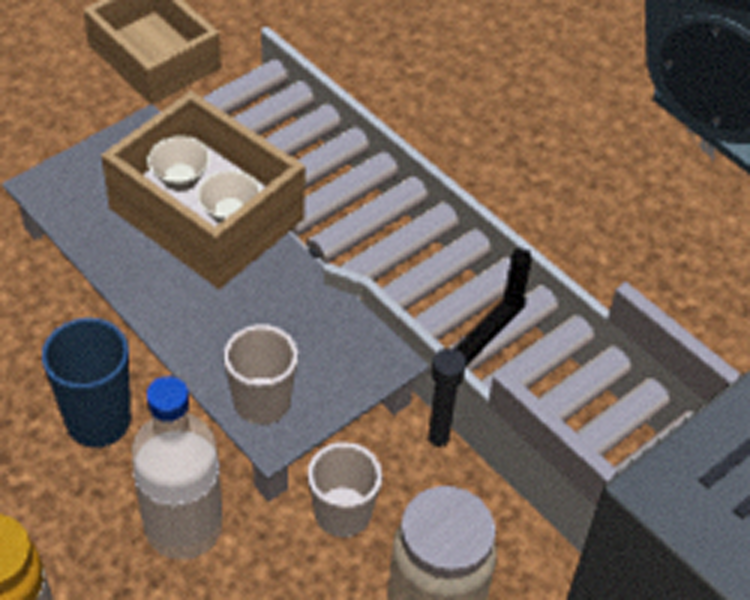

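The crops show the crate rim corners (top crop) at (483,142), (640,116), (660,235), (503,263). The hub is at (254,234), the pin top at (265,328), the guide end near (395,252), and the plate corners at (290,63), (724,55), (727,240). The scene crop shows the hub at (449,358), the pin top at (521,256), and the crate corners at (192,97), (303,170), (219,238), (104,155).

```bash
cat > h.py <<'E'
import numpy as np,cv2
def P(c): return c["intrinsics"]@np.c_[c["R"],c["t"]]
def tri(c1,u1,c2,u2):
    X=cv2.triangulatePoints(P(c1),P(c2),np.array(u1,float).reshape(2,1),np.array(u2,float).reshape(2,1))[:,0]; return X[:3]/X[3]
def onz(c,u,z):
    d=c["R"].T@np.linalg.solve(c["intrinsics"],[u[0],u[1],1]); o=-c["R"].T@c["t"]
    return o+d*(z-o[2])/d[2]
E
python3 - <<'E'
from h import *
T=dict(np.load("top0.npz"));S=dict(np.load("scene0.npz"))
np.set_printoptions(precision=4,suppress=True)
t=lambda a:(a[0]/3.6+200-.36,a[1]/3.6+150-.36)
s=lambda a:(a[0]/3+230-.33,a[1]/3+120-.33)
for n,a,b in [("hinge",(254,234),(449,356)),("pintop",(265,328),(521,254)),("cratePP",(483,142),(219,238)),("cratePM",(640,116),(104,155)),("crateMM",(660,235),(192,97)),("crateMP",(503,263),(303,170)),("plPP",(290,63),(265,472)),("plPM",(724,55),(5,185)),("glaze",(349,97),(261,358)),("guide",(395,252),(362,275)),("paint",(253,117),(345,475)),("jar",(129,124),(449,530)) ]:
    print(n,tri(T,t(a),S,s(b)))
for n,a,z in [("hinge",(254,234),.11),("pintop",(265,328),.164),("PP",(483,142),.13),("PM",(640,116),.13),("MM",(660,235),.13),("MP",(503,263),.13),("plPP",(290,63),.06),("plPM",(724,55),.06),("plMM",(727,240),.06),("railend",(740,388),.08),("rail0",(218,399),.08),("guide",(395,252),.08),("dockPP",(48,249),.12),("dockMP",(48,421),.12)]:
    print(n,onz(T,t(a),z))
E
```

```text
hinge [0.5434 0.0843 0.1167]
pintop [0.4633 0.0674 0.1676]
cratePP [ 0.6266 -0.1128  0.1295]
cratePM [ 0.6535 -0.2495  0.1305]
crateMM [ 0.5501 -0.2685  0.1273]
crateMP [ 0.5235 -0.1335  0.1292]
plPP [0.7019 0.0614 0.0672]
plPM [ 0.7182 -0.3352  0.0591]
glaze [0.6651 0.0039 0.1229]
guide [ 0.531  -0.0387  0.0856]
paint [0.6514 0.0954 0.0596]
jar [0.6382 0.1979 0.11  ]
hinge [0.544  0.0847 0.11  ]
pintop [0.4647 0.0664 0.164 ]
PP [ 0.6282 -0.1141  0.13  ]
PM [ 0.654  -0.2499  0.13  ]
MM [ 0.5511 -0.2689  0.13  ]
MP [ 0.5238 -0.1336  0.13  ]
plPP [0.7023 0.0626 0.06  ]
plPM [ 0.719  -0.3356  0.06  ]
plMM [ 0.5494 -0.3405  0.06  ]
railend [ 0.4171 -0.35    0.08  ]
rail0 [0.3964 0.1161 0.08  ]
guide [ 0.5313 -0.0387  0.08  ]
dockPP [0.5266 0.2624 0.12  ]
dockMP [0.378  0.2568 0.12  ]
```

```bash
cat >> h.py <<'E'
from scipy.spatial.transform import Rotation as Ro
O=np.array([.4633,-.0170]);A=.043
M=np.array([[np.cos(A),-np.sin(A)],[np.sin(A),np.cos(A)]])
def w(x,y): return O+M@np.array([x,y])/1000
def trk(p): return M.T@(np.asarray(p)[:2]-O)*1000
def plan(rows,cur=None):
    """rows: track x,y,z mm, psi (tool x vs track x); printed as tool-frame increments"""
    from station import manip
    s=manip.observe(); R0=Ro.from_rotvec(s["tcp_rot"]); p0=s["tcp_pos"]
    if cur: p0=np.r_[w(*cur[:2]),cur[2]/1000]; R0=Ro.from_euler("z",A+cur[3])*Ro.from_rotvec([np.pi,0,0])
    print("t",round(s["clock"],2),"trk",trk(s["tcp_pos"]).round(1),"z",round(s["tcp_pos"][2]*1e3,1),"F",s["force"].round(1))
    for x,y,z,ps in rows:
        R1=Ro.from_euler("z",A+ps)*Ro.from_rotvec([np.pi,0,0])
        d=R0.inv().apply(np.r_[w(x,y),z/1000]-p0)*1000
        print(d.round(0).tolist(),(R0.inv()*R1).as_rotvec().round(3).tolist())
E
python3 - <<'E'
from h import *
plan([(3,85,205,.18)])
pin=lambda th:(85-84*np.cos(th),100-84*np.sin(th),122,th)
plan([(3,85,122,.18)]+[pin(.18+.074*i) for i in range(1,21)],cur=(3,85,122,.18))
E
```

```text
t 0.1 trk [-262.4 -475. ] z 207.0 F [ 1.2  0.4 -0.5]
[451.0, -425.0, 3.0] [-0.002, -0.0, 0.192]
t 0.1 trk [-262.4 -475. ] z 207.0 F [ 1.2  0.4 -0.5]
[0.0, 0.0, 0.0] [0.0, 0.0, 0.0]
[-0.0, 6.0, 0.0] [0.0, 0.0, -0.074]
[0.0, 12.0, 0.0] [0.0, 0.0, -0.148]
[1.0, 18.0, 0.0] [0.0, 0.0, -0.222]
[3.0, 24.0, 0.0] [0.0, 0.0, -0.296]
[5.0, 30.0, 0.0] [0.0, 0.0, -0.37]
[8.0, 36.0, 0.0] [0.0, 0.0, -0.444]
[10.0, 42.0, 0.0] [0.0, 0.0, -0.518]
[14.0, 47.0, 0.0] [0.0, 0.0, -0.592]
[17.0, 52.0, 0.0] [0.0, 0.0, -0.666]
[21.0, 57.0, 0.0] [0.0, 0.0, -0.74]
[26.0, 61.0, 0.0] [0.0, 0.0, -0.814]
[30.0, 65.0, 0.0] [0.0, 0.0, -0.888]
[35.0, 69.0, 0.0] [0.0, 0.0, -0.962]
[41.0, 72.0, 0.0] [0.0, 0.0, -1.036]
[46.0, 75.0, 0.0] [0.0, 0.0, -1.11]
[52.0, 78.0, 0.0] [0.0, 0.0, -1.184]
[58.0, 80.0, 0.0] [0.0, 0.0, -1.258]
[63.0, 82.0, 0.0] [0.0, 0.0, -1.332]
[70.0, 83.0, 0.0] [0.0, 0.0, -1.406]
[76.0, 84.0, 0.0] [0.0, 0.0, -1.48]
```

Emit:
{"api": "drive_tool", "payload": {"increments": [{"xyz":[451,-425,-15],"delta_rot":[0,0,0.19],"claw":40},{"xyz":[451,-425,-15],"delta_rot":[0,0,0.19],"claw":40},{"xyz":[451,-425,-15],"delta_rot":[0,0,0.19],"claw":40},{"xyz":[451,-425,-15],"delta_rot":[0,0,0.19],"claw":40},{"xyz":[451,-425,-15],"delta_rot":[0,0,0.19],"claw":40},{"xyz":[451,-425,-15],"delta_rot":[0,0,0.19],"claw":40},{"xyz":[451,-425,-15],"delta_rot":[0,0,0.19],"claw":40},{"xyz":[451,-425,-15],"delta_rot":[0,0,0.19],"claw":40},{"xyz":[451,-425,-15],"delta_rot":[0,0,0.19],"claw":40},{"xyz":[451,-425,-15],"delta_rot":[0,0,0.19],"claw":40}]}}

```text
clock: 0.93
tcp_pos: [0.384, -0.1177, 0.2179]
tcp_rot: [-3.122, -0.352, -0.0]
force: [-0.0, -0.3, 0.9]
finger_gap: 0.47
finger_force: 0.0
```

```bash
python3 -c "
from h import *
plan([(3,85,215,.18)])"
```

```text
t 0.93 trk [-83.5 -97.2] z 217.9 F [-0.  -0.3  0.9]
[118.0, -164.0, 3.0] [-0.0, -0.0, 0.001]
```

Emit:
{"api": "drive_tool", "payload": {"increments": [{"xyz":[115,-158,0],"delta_rot":[0,0,0],"claw":40},{"xyz":[115,-158,0],"delta_rot":[0,0,0],"claw":40},{"xyz":[115,-158,0],"delta_rot":[0,0,0],"claw":40},{"xyz":[115,-158,0],"delta_rot":[0,0,0],"claw":40},{"xyz":[115,-158,0],"delta_rot":[0,0,0],"claw":40},{"xyz":[115,-158,0],"delta_rot":[0,0,0],"claw":40},{"xyz":[115,-158,0],"delta_rot":[0,0,0],"claw":40},{"xyz":[115,-158,0],"delta_rot":[0,0,0],"claw":40}]}}

```text
clock: 1.6
tcp_pos: [0.4604, 0.0598, 0.2174]
tcp_rot: [3.121, 0.354, -0.002]
force: [-0.7, -0.4, 0.9]
finger_gap: 0.467
finger_force: 0.0
```

```bash
python3 -c "
from h import *
from station import manip
plan([(3,85,122,.18)])
c=manip.camera('wrist');cv2.imwrite('pics/w1.png',c['pixels'][:,:,::-1]);np.savez('w1.npz',**c)
for n,q in (('hinge',(85,100,110)),('pin',(1.4,85,164)),('guide',(62,-20,80)),('crateMP',(0,0,0))):
    X=np.r_[w(*q[:2]),q[2]/1e3]
    if n=='crateMP': X=np.array([.5238,-.1336,.13])
    u=c['intrinsics']@(c['R']@X+c['t']);print(n,(u[:2]/u[2]).round(1))"
```

```text
t 1.6 trk [ 0.4 76.9] z 217.4 F [-0.7 -0.4  0.9]
[4.0, -8.0, 95.0] [0.0, 0.001, 0.003]
hinge [308.1  82.4]
pin [306.1 209.9]
guide [439.3 139.1]
crateMP [586.8 177. ]
```

View pics/w1.png

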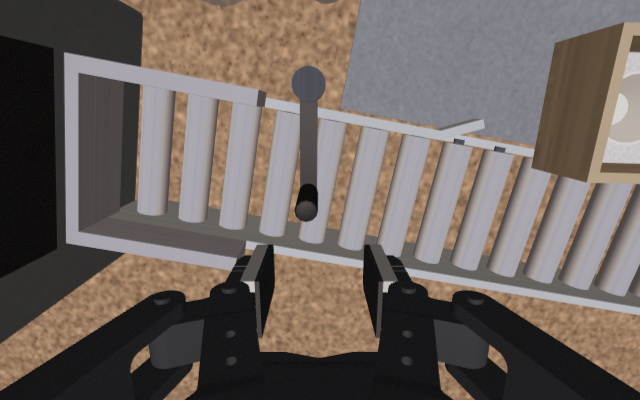

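The wrist view shows the hub at (308,83) and the pin top at (306,210). Both match the predictions, so the track frame and the gate angle of about 0.18 hold. Next I lower the fingers over the pin.

Emit:
{"api": "drive_tool", "payload": {"increments": [{"xyz":[2,-8,0],"delta_rot":[0,0,0],"claw":40},{"xyz":[2,-8,10],"delta_rot":[0,0,0],"claw":40},{"xyz":[2,-8,40],"delta_rot":[0,0,0],"claw":40},{"xyz":[2,-8,70],"delta_rot":[0,0,0],"claw":40},{"xyz":[2,-8,93],"delta_rot":[0,0,0],"claw":40},{"xyz":[2,-8,93],"delta_rot":[0,0,0],"claw":26},{"xyz":[2,-8,93],"delta_rot":[0,0,0],"claw":26},{"xyz":[2,-8,93],"delta_rot":[0,0,0],"claw":26},{"xyz":[2,-8,93],"delta_rot":[0,0,0],"claw":26}]}}

```text
clock: 2.4
tcp_pos: [0.4624, 0.0678, 0.1265]
tcp_rot: [3.121, 0.352, 0.005]
force: [0.3, 0.4, -0.7]
finger_gap: 0.306
finger_force: 0.0
```

```bash
python3 -c "
from h import *
plan([(1.5,85,122,.18)])"
```

```text
t 2.4 trk [ 2.7 84.8] z 126.5 F [ 0.3  0.4 -0.7]
[-1.0, -0.0, 5.0] [0.001, -0.003, 0.001]
```

Emit:
{"api": "drive_tool", "payload": {"increments": [{"xyz":[0,6,0],"delta_rot":[0,0,-0.074],"claw":26},{"xyz":[0,12,0],"delta_rot":[0,0,-0.148],"claw":26},{"xyz":[1,18,0],"delta_rot":[0,0,-0.222],"claw":26},{"xyz":[3,24,0],"delta_rot":[0,0,-0.296],"claw":26},{"xyz":[5,30,0],"delta_rot":[0,0,-0.37],"claw":26},{"xyz":[8,36,0],"delta_rot":[0,0,-0.444],"claw":26},{"xyz":[10,42,0],"delta_rot":[0,0,-0.518],"claw":26},{"xyz":[14,47,0],"delta_rot":[0,0,-0.592],"claw":26},{"xyz":[17,52,0],"delta_rot":[0,0,-0.666],"claw":26},{"xyz":[21,57,0],"delta_rot":[0,0,-0.74],"claw":26}]}}

```text
clock: 3.23
tcp_pos: [0.4952, 0.0171, 0.1265]
tcp_rot: [2.779, 1.462, 0.004]
force: [-0.2, 0.8, 0.0]
finger_gap: 0.302
finger_force: 0.5
```

```bash
python3 -c "
from h import *
pin=lambda th:(85-84*np.cos(th),100-84*np.sin(th),122,th)
plan([pin(.92),pin(1.29),pin(1.66)])"
```

```text
t 3.23 trk [33.4 32.7] z 126.5 F [-0.2  0.8  0. ]
[1.0, 0.0, 5.0] [0.002, -0.001, 0.005]
[6.0, 31.0, 5.0] [0.002, -0.001, -0.365]
[22.0, 57.0, 5.0] [0.003, -0.001, -0.735]
```

Emit:
{"api": "drive_tool", "payload": {"increments": [{"xyz":[0,6,0],"delta_rot":[0,0,-0.074],"claw":26},{"xyz":[0,12,0],"delta_rot":[0,0,-0.148],"claw":26},{"xyz":[1,18,0],"delta_rot":[0,0,-0.222],"claw":26},{"xyz":[3,24,0],"delta_rot":[0,0,-0.296],"claw":26},{"xyz":[5,30,0],"delta_rot":[0,0,-0.37],"claw":26},{"xyz":[8,36,0],"delta_rot":[0,0,-0.444],"claw":26},{"xyz":[10,42,0],"delta_rot":[0,0,-0.518],"claw":26},{"xyz":[14,47,0],"delta_rot":[0,0,-0.592],"claw":26},{"xyz":[17,52,0],"delta_rot":[0,0,-0.666],"claw":26},{"xyz":[21,57,0],"delta_rot":[0,0,-0.74],"claw":26}]}}

```text
clock: 4.07
tcp_pos: [0.5539, 0.0019, 0.1265]
tcp_rot: [2.062, 2.368, 0.002]
force: [-1.5, 0.7, -0.2]
finger_gap: 0.301
finger_force: 0.5
```

```bash
python3 -c "
from h import *
plan([(89,16,127,1.66),(230,-180,200,0),(240,-180,200,0),(240,-180,75,0)])
plan([(198,-180,75,0),(60,-180,75,0)],cur=(240,-180,75,0))"
```

```text
t 4.07 trk [91.3 15. ] z 126.5 F [-1.5  0.7 -0.2]
[1.0, -2.0, -1.0] [0.002, 0.001, 0.005]
[-207.0, 120.0, -73.0] [0.002, -0.001, 1.665]
[-208.0, 130.0, -73.0] [0.002, -0.001, 1.665]
[-208.0, 130.0, 52.0] [0.002, -0.001, 1.665]
t 4.07 trk [91.3 15. ] z 126.5 F [-1.5  0.7 -0.2]
[-42.0, 0.0, 0.0] [0.0, 0.0, 0.0]
[-180.0, 0.0, 0.0] [0.0, 0.0, 0.0]
```

Emit:
{"api": "drive_tool", "payload": {"increments": [{"xyz":[0,-1,-30],"delta_rot":[0,0,0],"claw":30},{"xyz":[0,-1,-65],"delta_rot":[0,0,0],"claw":30},{"xyz":[-20,0,-85],"delta_rot":[0,0,0.1],"claw":40},{"xyz":[-208,130,-80],"delta_rot":[0,0,1.66],"claw":85},{"xyz":[-208,130,-80],"delta_rot":[0,0,1.66],"claw":85},{"xyz":[-208,130,-80],"delta_rot":[0,0,1.66],"claw":85},{"xyz":[-208,130,-80],"delta_rot":[0,0,1.66],"claw":85},{"xyz":[-208,130,-80],"delta_rot":[0,0,1.66],"claw":85},{"xyz":[-208,130,-80],"delta_rot":[0,0,1.66],"claw":85},{"xyz":[-208,130,-80],"delta_rot":[0,0,1.66],"claw":85}]}}

```text
clock: 4.9
tcp_pos: [0.712, -0.1917, 0.2047]
tcp_rot: [2.938, 1.106, 0.002]
force: [-2.2, -0.3, 0.1]
finger_gap: 1.0
finger_force: 0.0
```

```bash
python3 -c "
from h import *
plan([(240,-180,200,0)])"
```

```text
t 4.9 trk [ 241.  -185.2] z 204.7 F [-2.2 -0.3  0.1]
[3.0, -5.0, 5.0] [0.003, -0.001, 0.677]
```

Emit:
{"api": "drive_tool", "payload": {"increments": [{"xyz":[3,-5,5],"delta_rot":[0,0,0.676],"claw":85},{"xyz":[3,-5,5],"delta_rot":[0,0,0.676],"claw":85},{"xyz":[3,-5,5],"delta_rot":[0,0,0.676],"claw":85},{"xyz":[3,-5,5],"delta_rot":[0,0,0.676],"claw":85},{"xyz":[3,-5,5],"delta_rot":[0,0,0.676],"claw":85},{"xyz":[3,-5,5],"delta_rot":[0,0,0.676],"claw":85},{"xyz":[3,-5,45],"delta_rot":[0,0,0.676],"claw":85},{"xyz":[3,-5,85],"delta_rot":[0,0,0.676],"claw":85},{"xyz":[3,-5,115],"delta_rot":[0,0,0.676],"claw":85},{"xyz":[3,-5,132],"delta_rot":[0,0,0.676],"claw":85}]}}

```text
clock: 5.73
tcp_pos: [0.7069, -0.1803, 0.0698]
tcp_rot: [-3.139, -0.084, 0.006]
force: [0.7, 0.1, -0.3]
finger_gap: 0.994
finger_force: 0.0
```

```bash
python3 -c "
from h import *
from station import manip
plan([(198,-180,72,0),(60,-180,72,0)])
c=manip.camera('scene');cv2.imwrite('pics/s2.png',c['pixels'][100:330,220:500,::-1].repeat(2,0).repeat(2,1))"
```

```text
t 5.73 trk [ 236.4 -173.6] z 69.8 F [ 0.7  0.1 -0.3]
[-38.0, 6.0, -2.0] [-0.002, 0.004, 0.011]
[-176.0, 4.0, -2.0] [-0.002, 0.004, 0.011]
```

View pics/s2.png

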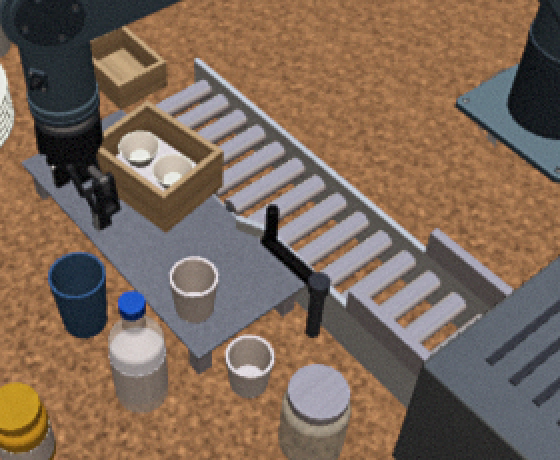

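The view shows the gate swung open with the pin at (271,220) in the crop. The fingers are on the plate beyond the crate and all bystanders are standing. Starting the sideways push.

Emit:
{"api": "drive_tool", "payload": {"increments": [{"xyz":[-20,4,-2],"delta_rot":[0,0,0.01],"claw":85},{"xyz":[-36,4,-2],"delta_rot":[0,0,0.01],"claw":85},{"xyz":[-42,4,-2],"delta_rot":[0,0,0.01],"claw":85},{"xyz":[-47,4,-2],"delta_rot":[0,0,0.01],"claw":85},{"xyz":[-52,4,-2],"delta_rot":[0,0,0.01],"claw":85},{"xyz":[-57,4,-2],"delta_rot":[0,0,0.01],"claw":85},{"xyz":[-62,4,-2],"delta_rot":[0,0,0.01],"claw":85},{"xyz":[-67,4,-2],"delta_rot":[0,0,0.01],"claw":85},{"xyz":[-73,4,-2],"delta_rot":[0,0,0.01],"claw":85},{"xyz":[-79,4,-2],"delta_rot":[0,0,0.01],"claw":85}]}}

```text
clock: 6.62
tcp_pos: [0.6302, -0.1891, 0.0753]
tcp_rot: [3.141, 0.069, 0.003]
force: [4.1, 0.1, 3.8]
finger_gap: 0.994
finger_force: 2.2
```

Emit:
{"api": "drive_tool", "payload": {"increments": [{"xyz":[-6,0,0],"delta_rot":[0,0,0],"claw":85},{"xyz":[-12,0,0],"delta_rot":[0,0,0],"claw":85},{"xyz":[-18,0,0],"delta_rot":[0,0,0],"claw":85},{"xyz":[-24,0,0],"delta_rot":[0,0,0],"claw":85},{"xyz":[-30,0,0],"delta_rot":[0,0,0],"claw":85},{"xyz":[-36,0,0],"delta_rot":[0,0,0],"claw":85},{"xyz":[-42,0,0],"delta_rot":[0,0,0],"claw":85},{"xyz":[-46,0,0],"delta_rot":[0,0,0],"claw":85},{"xyz":[-50,0,0],"delta_rot":[0,0,0],"claw":85},{"xyz":[-52,0,0],"delta_rot":[0,0,0],"claw":85}]}}

```text
clock: 7.45
tcp_pos: [0.5771, -0.1914, 0.0747]
tcp_rot: [-3.14, -0.069, 0.001]
force: [3.8, 0.0, 2.5]
finger_gap: 0.997
finger_force: 1.9
```

```bash
python3 -c "
from h import *
from station import manip
plan([(66,-180,72,0)])
c=manip.camera('top');np.savez('t3.npz',**c)
cv2.imwrite('pics/t3.png',cv2.resize(c['pixels'][150:280,200:420,::-1],None,fx=3.6,fy=3.6,interpolation=2))"
```

```text
t 7.45 trk [ 106.2 -179.1] z 74.7 F [3.8 0.  2.5]
[-40.0, 1.0, 3.0] [-0.0, 0.001, 0.001]
```

View pics/t3.png

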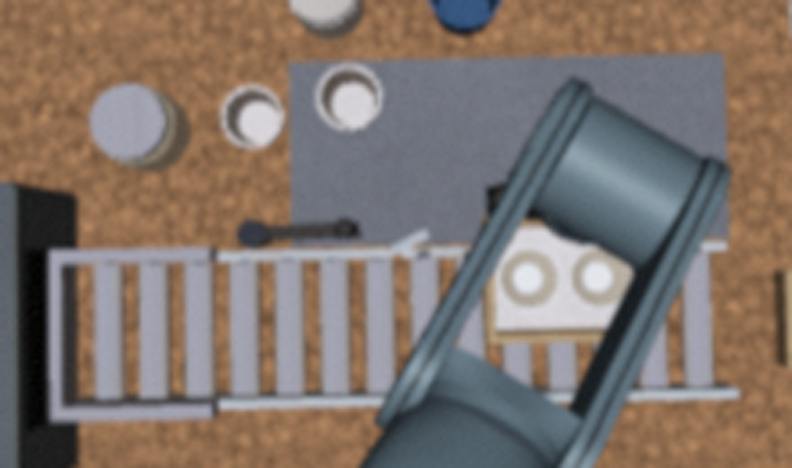

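The crate is now square to the track, with its near rim edge at about y 343 in the crop (track x about -13). It has about 42 mm left to the centre.

Emit:
{"api": "drive_tool", "payload": {"increments": [{"xyz":[-6,0,0],"delta_rot":[0,0,0],"claw":85},{"xyz":[-12,0,0],"delta_rot":[0,0,0],"claw":85},{"xyz":[-18,0,0],"delta_rot":[0,0,0],"claw":85},{"xyz":[-24,0,0],"delta_rot":[0,0,0],"claw":85},{"xyz":[-29,0,0],"delta_rot":[0,0,0],"claw":85},{"xyz":[-34,0,0],"delta_rot":[0,0,0],"claw":85},{"xyz":[-38,0,0],"delta_rot":[0,0,0],"claw":85},{"xyz":[-40,0,0],"delta_rot":[0,0,0],"claw":85},{"xyz":[-42,0,0],"delta_rot":[0,0,0],"claw":85},{"xyz":[-42,0,0],"delta_rot":[0,0,0],"claw":85}]}}

```text
clock: 8.33
tcp_pos: [0.5351, -0.1932, 0.0746]
tcp_rot: [-3.14, -0.069, 0.002]
force: [0.5, -0.4, 0.1]
finger_gap: 0.994
finger_force: 0.0
```

Emit:
{"api": "drive_tool", "payload": {"increments": [{"xyz":[10,0,0],"delta_rot":[0,0,0],"claw":85},{"xyz":[40,0,-20],"delta_rot":[0,0,0],"claw":85},{"xyz":[50,20,-60],"delta_rot":[0,0,0],"claw":85},{"xyz":[50,60,-100],"delta_rot":[0,0,0],"claw":40},{"xyz":[50,90,-135],"delta_rot":[0,0,0],"claw":40},{"xyz":[50,110,-135],"delta_rot":[0,0,-0.1],"claw":40}]}}

```text
clock: 8.83
tcp_pos: [0.5927, -0.3011, 0.2141]
tcp_rot: [3.131, 0.229, 0.005]
force: [1.4, -0.3, 1.0]
finger_gap: 0.599
finger_force: 0.0
```

```bash
python3 -c "
from h import *
from station import manip
plan([(0,-300,210,1.571)])
c=manip.camera('top');np.savez('t4.npz',**c)
cv2.imwrite('pics/t4.png',cv2.resize(c['pixels'][150:280,200:420,::-1],None,fx=3.6,fy=3.6,interpolation=2))"
```

```text
t 8.83 trk [ 117.  -289.4] z 214.1 F [ 1.4 -0.3  1. ]
[-118.0, -2.0, 4.0] [0.004, -0.001, -1.468]
```

View pics/t4.png

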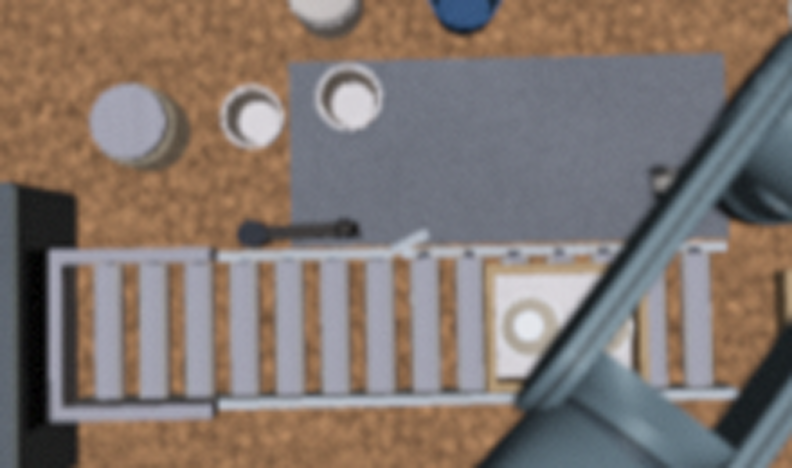

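The crate sits centred on the rollers, rim from x 487 to 648 in the crop (rear face at track y about -243). Next I move behind it.

Emit:
{"api": "drive_tool", "payload": {"increments": [{"xyz":[-118,-2,4],"delta_rot":[0,0,-1.468],"claw":40},{"xyz":[-118,-2,4],"delta_rot":[0,0,-1.468],"claw":40},{"xyz":[-118,-2,4],"delta_rot":[0,0,-1.468],"claw":40},{"xyz":[-118,-2,4],"delta_rot":[0,0,-1.468],"claw":40},{"xyz":[-118,-2,4],"delta_rot":[0,0,-1.468],"claw":40},{"xyz":[-118,-2,4],"delta_rot":[0,0,-1.468],"claw":40},{"xyz":[-118,-2,4],"delta_rot":[0,0,-1.468],"claw":40},{"xyz":[-118,-2,4],"delta_rot":[0,0,-1.468],"claw":40},{"xyz":[-118,-2,4],"delta_rot":[0,0,-1.468],"claw":40},{"xyz":[-118,-2,4],"delta_rot":[0,0,-1.468],"claw":40}]}}

```text
clock: 9.72
tcp_pos: [0.4737, -0.3157, 0.2053]
tcp_rot: [-2.402, -2.023, 0.001]
force: [-0.5, -0.1, -0.2]
finger_gap: 0.468
finger_force: 0.0
```

```bash
python3 -c "
from h import *
plan([(0,-290,210,1.571),(0,-290,76,1.571)])"
```

```text
t 9.72 trk [  -2.4 -298.9] z 205.3 F [-0.5 -0.1 -0.2]
[9.0, 0.0, -5.0] [-0.001, -0.001, -0.214]
[9.0, 1.0, 129.0] [-0.001, -0.001, -0.214]
```

Emit:
{"api": "drive_tool", "payload": {"increments": [{"xyz":[5,1,0],"delta_rot":[0,0,-0.12],"claw":40},{"xyz":[9,1,30],"delta_rot":[0,0,-0.214],"claw":40},{"xyz":[9,1,65],"delta_rot":[0,0,-0.214],"claw":40},{"xyz":[9,1,100],"delta_rot":[0,0,-0.214],"claw":40},{"xyz":[9,1,125],"delta_rot":[0,0,-0.214],"claw":40},{"xyz":[9,1,129],"delta_rot":[0,0,-0.214],"claw":40},{"xyz":[9,1,129],"delta_rot":[0,0,-0.214],"claw":40}]}}

```text
clock: 10.3
tcp_pos: [0.4753, -0.3061, 0.0749]
tcp_rot: [-2.176, -2.258, 0.0]
force: [-0.3, -0.3, 0.9]
finger_gap: 0.467
finger_force: 0.0
```

```bash
python3 -c "
from h import *
plan([(0,-255,76,1.571),(0,114,76,1.571)])"
```

```text
t 10.3 trk [  -0.5 -289.3] z 74.9 F [-0.3 -0.3  0.9]
[34.0, 0.0, -1.0] [-0.004, -0.004, -0.006]
[403.0, -2.0, 0.0] [-0.004, -0.004, -0.006]
```

Emit:
{"api": "drive_tool", "payload": {"increments": [{"xyz":[12,0,0],"delta_rot":[0,0,-0.006],"claw":40},{"xyz":[22,0,0],"delta_rot":[0,0,-0.006],"claw":40},{"xyz":[28,0,0],"delta_rot":[0,0,-0.006],"claw":40},{"xyz":[31,0,0],"delta_rot":[0,0,-0.006],"claw":40},{"xyz":[34,0,0],"delta_rot":[0,0,-0.006],"claw":40},{"xyz":[38,0,0],"delta_rot":[0,0,-0.006],"claw":40},{"xyz":[42,0,0],"delta_rot":[0,0,-0.006],"claw":40},{"xyz":[47,0,0],"delta_rot":[0,0,-0.006],"claw":40},{"xyz":[52,0,0],"delta_rot":[0,0,-0.006],"claw":40},{"xyz":[58,0,0],"delta_rot":[0,0,-0.006],"claw":40}]}}

```text
clock: 11.13
tcp_pos: [0.4742, -0.2492, 0.077]
tcp_rot: [2.173, 2.268, -0.0]
force: [0.7, -2.1, 1.1]
finger_gap: 0.47
finger_force: 0.6
```

Emit:
{"api": "drive_tool", "payload": {"increments": [{"xyz":[6,0,0],"delta_rot":[0,0,0],"claw":40},{"xyz":[12,0,0],"delta_rot":[0,0,0],"claw":40},{"xyz":[18,0,0],"delta_rot":[0,0,0],"claw":40},{"xyz":[24,0,0],"delta_rot":[0,0,0],"claw":40},{"xyz":[30,0,0],"delta_rot":[0,0,0],"claw":40},{"xyz":[36,0,0],"delta_rot":[0,0,0],"claw":40},{"xyz":[42,0,0],"delta_rot":[0,0,0],"claw":40},{"xyz":[48,0,0],"delta_rot":[0,0,0],"claw":40},{"xyz":[54,0,0],"delta_rot":[0,0,0],"claw":40},{"xyz":[60,0,0],"delta_rot":[0,0,0],"claw":40}]}}

```text
clock: 11.97
tcp_pos: [0.4714, -0.1887, 0.0768]
tcp_rot: [-2.173, -2.268, 0.0]
force: [0.1, -1.0, -0.0]
finger_gap: 0.467
finger_force: 0.4
```

```bash
python3 -c "
from h import *
from station import manip
plan([(0,114,76,1.571)])
c=manip.camera('scene')
cv2.imwrite('pics/s5.png',c['pixels'][100:330,220:500,::-1].repeat(2,0).repeat(2,1))"
```

```text
t 11.97 trk [   0.7 -171.9] z 76.8 F [ 0.1 -1.  -0. ]
[286.0, -1.0, 1.0] [-0.0, -0.0, -0.0]
```

View pics/s5.png

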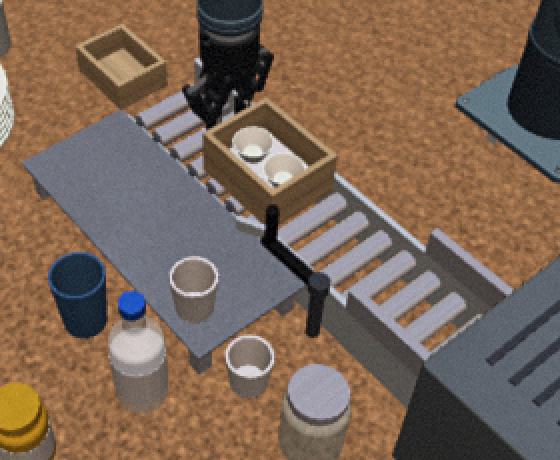

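The crate is square between the guides, with its leading edge near (280,205) in the crop just at the guide mouth. Continuing the push with 286 mm to go.

Emit:
{"api": "drive_tool", "payload": {"increments": [{"xyz":[6,0,0],"delta_rot":[0,0,0],"claw":40},{"xyz":[12,0,0],"delta_rot":[0,0,0],"claw":40},{"xyz":[18,0,0],"delta_rot":[0,0,0],"claw":40},{"xyz":[24,0,0],"delta_rot":[0,0,0],"claw":40},{"xyz":[30,0,0],"delta_rot":[0,0,0],"claw":40},{"xyz":[36,0,0],"delta_rot":[0,0,0],"claw":40},{"xyz":[42,0,0],"delta_rot":[0,0,0],"claw":40},{"xyz":[48,0,0],"delta_rot":[0,0,0],"claw":40},{"xyz":[54,0,0],"delta_rot":[0,0,0],"claw":40},{"xyz":[60,0,0],"delta_rot":[0,0,0],"claw":40}]}}

```text
clock: 12.85
tcp_pos: [0.4689, -0.1288, 0.0769]
tcp_rot: [2.173, 2.269, -0.0]
force: [0.5, -0.9, 0.1]
finger_gap: 0.466
finger_force: 0.6
```

Emit:
{"api": "drive_tool", "payload": {"increments": [{"xyz":[6,0,0],"delta_rot":[0,0,0],"claw":40},{"xyz":[12,0,0],"delta_rot":[0,0,0],"claw":40},{"xyz":[18,0,0],"delta_rot":[0,0,0],"claw":40},{"xyz":[24,0,0],"delta_rot":[0,0,0],"claw":40},{"xyz":[30,0,0],"delta_rot":[0,0,0],"claw":40},{"xyz":[36,0,0],"delta_rot":[0,0,0],"claw":40},{"xyz":[42,0,0],"delta_rot":[0,0,0],"claw":40},{"xyz":[48,0,0],"delta_rot":[0,0,0],"claw":40},{"xyz":[54,0,0],"delta_rot":[0,0,0],"claw":40},{"xyz":[60,0,0],"delta_rot":[0,0,0],"claw":40}]}}

```text
clock: 13.68
tcp_pos: [0.4662, -0.0688, 0.0769]
tcp_rot: [-2.173, -2.269, 0.0]
force: [-1.3, -1.1, 0.4]
finger_gap: 0.469
finger_force: 0.5
```

Emit:
{"api": "drive_tool", "payload": {"increments": [{"xyz":[6,0,0],"delta_rot":[0,0,0],"claw":40},{"xyz":[12,0,0],"delta_rot":[0,0,0],"claw":40},{"xyz":[18,0,0],"delta_rot":[0,0,0],"claw":40},{"xyz":[24,0,0],"delta_rot":[0,0,0],"claw":40},{"xyz":[30,0,0],"delta_rot":[0,0,0],"claw":40},{"xyz":[36,0,0],"delta_rot":[0,0,0],"claw":40},{"xyz":[42,0,0],"delta_rot":[0,0,0],"claw":40},{"xyz":[48,0,0],"delta_rot":[0,0,0],"claw":40},{"xyz":[54,0,0],"delta_rot":[0,0,0],"claw":40},{"xyz":[60,0,0],"delta_rot":[0,0,0],"claw":40}]}}

```text
clock: 14.52
tcp_pos: [0.4637, -0.0089, 0.0769]
tcp_rot: [-2.173, -2.269, 0.0]
force: [-0.7, -0.9, -0.4]
finger_gap: 0.466
finger_force: 0.5
```

```bash
python3 -c "
from h import *
plan([(0,114,76,1.571)])"
```

```text
t 14.52 trk [0.8 8. ] z 76.9 F [-0.7 -0.9 -0.4]
[106.0, -1.0, 1.0] [-0.0, -0.0, -0.0]
```

Emit:
{"api": "drive_tool", "payload": {"increments": [{"xyz":[6,0,0],"delta_rot":[0,0,0],"claw":40},{"xyz":[12,0,0],"delta_rot":[0,0,0],"claw":40},{"xyz":[18,0,0],"delta_rot":[0,0,0],"claw":40},{"xyz":[24,0,0],"delta_rot":[0,0,0],"claw":40},{"xyz":[30,0,0],"delta_rot":[0,0,0],"claw":40},{"xyz":[36,0,0],"delta_rot":[0,0,0],"claw":40},{"xyz":[42,0,0],"delta_rot":[0,0,0],"claw":40},{"xyz":[47,0,0],"delta_rot":[0,0,0],"claw":40},{"xyz":[52,0,0],"delta_rot":[0,0,0],"claw":40},{"xyz":[56,0,0],"delta_rot":[0,0,0],"claw":40}]}}

```text
clock: 15.35
tcp_pos: [0.4614, 0.047, 0.0769]
tcp_rot: [-2.173, -2.269, -0.0]
force: [-0.5, -0.9, 0.1]
finger_gap: 0.467
finger_force: 0.3
```

Emit:
{"api": "drive_tool", "payload": {"increments": [{"xyz":[4,0,0],"delta_rot":[0,0,0],"claw":40},{"xyz":[8,0,0],"delta_rot":[0,0,0],"claw":40},{"xyz":[12,0,0],"delta_rot":[0,0,0],"claw":40},{"xyz":[16,0,0],"delta_rot":[0,0,0],"claw":40},{"xyz":[20,0,0],"delta_rot":[0,0,0],"claw":40},{"xyz":[24,0,0],"delta_rot":[0,0,0],"claw":40},{"xyz":[28,0,0],"delta_rot":[0,0,0],"claw":40},{"xyz":[32,0,0],"delta_rot":[0,0,0],"claw":40},{"xyz":[36,0,0],"delta_rot":[0,0,0],"claw":40},{"xyz":[40,0,0],"delta_rot":[0,0,0],"claw":40}]}}

```text
clock: 16.18
tcp_pos: [0.4596, 0.0868, 0.0769]
tcp_rot: [-2.173, -2.269, 0.0]
force: [0.1, -0.8, -0.1]
finger_gap: 0.474
finger_force: 0.4
```

```bash
python3 -c "
from h import *
plan([(0,114,76,1.571)])"
```

```text
t 16.18 trk [  0.8 103.8] z 76.9 F [ 0.1 -0.8 -0.1]
[10.0, -1.0, 1.0] [-0.0, 0.0, -0.0]
```

Creeping in until the force rises.

Emit:
{"api": "drive_tool", "payload": {"increments": [{"xyz":[2,0,0],"delta_rot":[0,0,0],"claw":40},{"xyz":[4,0,0],"delta_rot":[0,0,0],"claw":40},{"xyz":[6,0,0],"delta_rot":[0,0,0],"claw":40},{"xyz":[7,0,0],"delta_rot":[0,0,0],"claw":40},{"xyz":[8,0,0],"delta_rot":[0,0,0],"claw":40}]}}

```text
clock: 16.6
tcp_pos: [0.4594, 0.0945, 0.0769]
tcp_rot: [2.173, 2.269, 0.0]
force: [-0.6, -0.8, 1.4]
finger_gap: 0.471
finger_force: 0.2
```

Emit:
{"api": "drive_tool", "payload": {"increments": [{"xyz":[1,0,0],"delta_rot":[0,0,0],"claw":40},{"xyz":[2,0,0],"delta_rot":[0,0,0],"claw":40},{"xyz":[2,0,0],"delta_rot":[0,0,0],"claw":40}]}}

```text
clock: 16.85
tcp_pos: [0.4593, 0.0965, 0.0769]
tcp_rot: [-2.173, -2.269, -0.0]
force: [0.5, -0.2, -0.2]
finger_gap: 0.467
finger_force: 0.0
```

Emit:
{"api": "drive_tool", "payload": {"increments": [{"xyz":[1,0,0],"delta_rot":[0,0,0],"claw":40},{"xyz":[2,0,0],"delta_rot":[0,0,0],"claw":40},{"xyz":[3,0,0],"delta_rot":[0,0,0],"claw":40},{"xyz":[3,0,0],"delta_rot":[0,0,0],"claw":40}]}}

```text
clock: 17.18
tcp_pos: [0.4595, 0.0971, 0.077]
tcp_rot: [2.17, 2.268, -0.004]
force: [-0.2, -9.6, -0.2]
finger_gap: 0.467
finger_force: 5.3
```

Emit:
{"api": "drive_tool", "payload": {"increments": [{"xyz":[1,0,0],"delta_rot":[0,0,0],"claw":40},{"xyz":[2,0,0],"delta_rot":[0,0,0],"claw":40},{"xyz":[2,0,0],"delta_rot":[0,0,0],"claw":40}]}}

```text
clock: 17.43
tcp_pos: [0.4594, 0.0971, 0.077]
tcp_rot: [2.168, 2.267, -0.008]
force: [0.2, -20.4, 0.8]
finger_gap: 0.472
finger_force: 9.8
```

```bash
python3 -c "
from h import *
from station import manip
plan([(0,114,76,1.571)])
c=manip.camera('top')
cv2.imwrite('pics/t6.png',cv2.resize(c['pixels'][190:280,190:330,::-1],None,fx=5,fy=5,interpolation=2))"
```

```text
t 17.43 trk [  1.  114.1] z 77.0 F [  0.2 -20.4   0.8]
[-0.0, -1.0, 1.0] [-0.0, 0.008, 0.001]
```

View pics/t6.png

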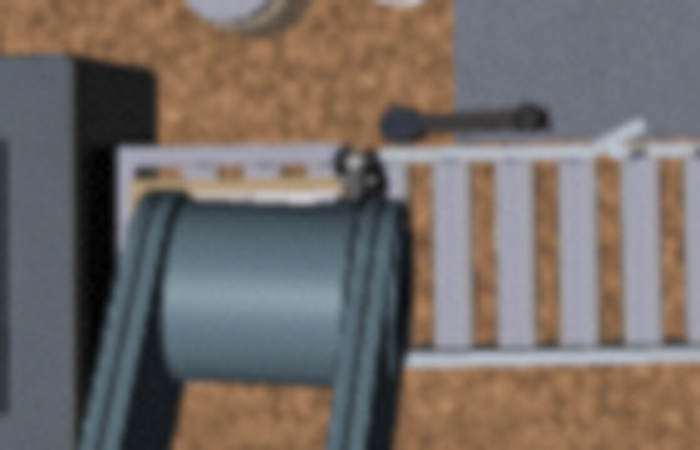

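The top view shows the crate rim against the dock's end wall and inside its walls, with the gate still open (pin at (535,117)). The push force reached 20 N against the back wall with the TCP at y 114 as predicted, so the crate is home. Backing off.

Emit:
{"api": "drive_tool", "payload": {"increments": [{"xyz":[-3,0,0],"delta_rot":[0,0,0],"claw":40},{"xyz":[-6,0,0],"delta_rot":[0,0,0],"claw":40},{"xyz":[-10,0,0],"delta_rot":[0,0,0],"claw":40},{"xyz":[-30,0,0],"delta_rot":[0,0,0],"claw":40},{"xyz":[-60,0,0],"delta_rot":[0,0,0],"claw":40},{"xyz":[-70,0,-35],"delta_rot":[0,0,0],"claw":40},{"xyz":[-70,0,-70],"delta_rot":[0,0,0],"claw":40},{"xyz":[-70,0,-110],"delta_rot":[0,0,0],"claw":40},{"xyz":[-70,0,-140],"delta_rot":[0,0,0],"claw":40},{"xyz":[-70,0,-140],"delta_rot":[0,0,0],"claw":40}]}}

```text
clock: 18.32
tcp_pos: [0.4658, 0.0309, 0.2235]
tcp_rot: [2.166, 2.262, 0.011]
force: [1.1, -0.1, -0.7]
finger_gap: 0.47
finger_force: 0.0
```

```bash
python3 - <<'E'
from h import *
T=dict(np.load("t4.npz"))
p=trk(onz(T,(347/3.6+199.64,228/3.6+149.64),.164));print("pin",p,"th",np.arctan2(100-p[1],85-p[0]))
pin=lambda th,z:(85-84*np.cos(th),100-84*np.sin(th),z,th)
plan([pin(1.6,215),pin(1.6,127)])
E
```

```text
pin [87.53701554 13.07505077] th 1.59997431945052
t 18.32 trk [ 4.6 47.8] z 223.5 F [ 1.1 -0.1 -0.7]
[-32.0, 83.0, 10.0] [0.012, 0.002, -0.029]
[-32.0, 82.0, 98.0] [0.012, 0.002, -0.029]
```

Emit:
{"api": "drive_tool", "payload": {"increments": [{"xyz":[-32,83,0],"delta_rot":[0,0,-0.03],"claw":40},{"xyz":[-32,83,0],"delta_rot":[0,0,-0.03],"claw":40},{"xyz":[-32,83,0],"delta_rot":[0,0,-0.03],"claw":40},{"xyz":[-32,83,0],"delta_rot":[0,0,-0.03],"claw":40},{"xyz":[-32,83,10],"delta_rot":[0,0,-0.03],"claw":40}]}}

```text
clock: 18.73
tcp_pos: [0.5469, 0.0031, 0.2073]
tcp_rot: [2.138, 2.3, 0.002]
force: [0.4, -0.2, -0.1]
finger_gap: 0.466
finger_force: 0.0
```

```bash
python3 - <<'E'
from h import *
from station import manip
pin=lambda th,z:(85-84*np.cos(th),100-84*np.sin(th),z,th)
plan([pin(1.6,127)])
# check home + gate from wrist camera depth
c=manip.camera("wrist");K=c["intrinsics"];d=c["depth"]
v,u=np.nonzero(d>0);z=d[v,u]
X=(np.linalg.solve(K,np.c_[u,v,np.ones(len(u))].T)*z-c["t"][:,None]);X=(c["R"].T@X).T
q=np.c_[(X[:,:2]-O)@M*1000,X[:,2]*1000]
s=q[(abs(q[:,0])<52)&(q[:,2]>122)&(q[:,2]<138)&(q[:,1]>60)&(q[:,1]<262)]
print("crate rim",len(s),s.min(0) if len(s) else"",s.max(0) if len(s) else "")
s=q[(q[:,2]>155)&(q[:,2]<168)&(q[:,0]>60)&(q[:,0]<115)&(q[:,1]<45)&(q[:,1]>-10)];print("pin top",len(s),np.median(s,0) if len(s) else"")
E
```

```text
t 18.73 trk [84.4 16.5] z 207.3 F [ 0.4 -0.2 -0.1]
[-1.0, 3.0, 80.0] [0.001, -0.0, 0.001]
crate rim 3067 [-51.98010057 124.25244365 122.01711569] [ 51.99948102 150.27489391 132.97912153]
pin top 494 [ 86.47930935  16.28225196 163.60196609]
```

Emit:
{"api": "drive_tool", "payload": {"increments": [{"xyz":[-1,3,10],"delta_rot":[0,0,0],"claw":40},{"xyz":[-1,3,40],"delta_rot":[0,0,0],"claw":40},{"xyz":[-1,3,66],"delta_rot":[0,0,0],"claw":40},{"xyz":[-1,3,66],"delta_rot":[0,0,0],"claw":26},{"xyz":[-1,3,66],"delta_rot":[0,0,0],"claw":26},{"xyz":[-1,3,66],"delta_rot":[0,0,0],"claw":26},{"xyz":[-1,3,66],"delta_rot":[0,0,0],"claw":26}]}}

```text
clock: 19.37
tcp_pos: [0.5504, 0.0022, 0.1428]
tcp_rot: [2.137, 2.299, 0.003]
force: [1.3, -0.2, 1.1]
finger_gap: 0.3
finger_force: 0.0
```

Emit:
{"api": "drive_tool", "payload": {"increments": [{"xyz":[0,-6,0],"delta_rot":[0,0,0.074],"claw":26},{"xyz":[0,-12,0],"delta_rot":[0,0,0.148],"claw":26},{"xyz":[1,-18,0],"delta_rot":[0,0,0.222],"claw":26},{"xyz":[3,-24,0],"delta_rot":[0,0,0.296],"claw":26},{"xyz":[5,-30,0],"delta_rot":[0,0,0.37],"claw":26},{"xyz":[8,-36,0],"delta_rot":[0,0,0.444],"claw":26},{"xyz":[10,-42,0],"delta_rot":[0,0,0.518],"claw":26},{"xyz":[14,-47,0],"delta_rot":[0,0,0.592],"claw":26},{"xyz":[17,-52,0],"delta_rot":[0,0,0.666],"claw":26},{"xyz":[21,-57,0],"delta_rot":[0,0,0.74],"claw":26}]}}

```text
clock: 20.2
tcp_pos: [0.4918, 0.0189, 0.1427]
tcp_rot: [2.827, 1.366, 0.004]
force: [-0.5, 0.0, -0.4]
finger_gap: 0.301
finger_force: 0.0
```

```bash
python3 - <<'E'
from h import *
pin=lambda th,z:(85-84*np.cos(th),100-84*np.sin(th),z,th)
plan([pin(.86,141),pin(.5,141),pin(.12,141)])
E
```

```text
t 20.2 trk [30.1 34.6] z 142.7 F [-0.5  0.  -0.4]
[1.0, -1.0, 2.0] [0.003, -0.002, -0.003]
[7.0, -31.0, 2.0] [0.003, -0.002, 0.357]
[23.0, -58.0, 2.0] [0.002, -0.003, 0.737]
```

```bash
cat >> h.py <<'E'
def cloud(n):
    from station import manip
    c=manip.camera(n);d=c["depth"];v,u=np.nonzero(d>0)
    X=np.linalg.solve(c["intrinsics"],np.c_[u,v,np.ones(len(u))].T)*d[v,u]-c["t"][:,None]
    X=(c["R"].T@X).T
    return np.c_[(X[:,:2]-O)@M*1000,X[:,2]*1000]
def bar(n):
    q=cloud(n); r=np.hypot(q[:,0]-85,q[:,1]-100)
    s=q[(q[:,2]>98)&(q[:,2]<112)&(r>20)&(r<70)&(q[:,1]<116)]
    a=np.arctan2(100-s[:,1],85-s[:,0]);print(n,"bar",len(s),np.percentile(a,[10,50,90]).round(3) if len(s) else "")
E
python3 - <<'E'
from h import *
bar("wrist");bar("scene")
E
```

```text
wrist bar 2114 [1.427 1.575 1.708]
scene bar 131 [1.437 1.62  1.761]
```

The sweep passed over the pin: the gate is still at 1.6. I'll go lower, with shut fingers, and push the pin from behind, which also keeps the tool clear of the crate.

```bash
python3 - <<'E'
from h import *
g=lambda th,off,z:(85-84*np.cos(th)+off*np.sin(th),100-84*np.sin(th)-off*np.cos(th),z,th)
plan([g(1.6,32,200)])
plan([g(1.6,32,122)]+[g(1.6-.075*i,max(32-6*i,22),122) for i in range(1,11)],cur=g(1.6,32,122))
E
```

```text
t 20.3 trk [29.5 35.1] z 142.5 F [ 0.1 -0.1 -0.3]
[45.0, 80.0, -57.0] [0.003, -0.0, -0.739]
t 20.3 trk [29.5 35.1] z 142.5 F [ 0.1 -0.1 -0.3]
[0.0, 0.0, 0.0] [0.0, 0.0, 0.0]
[-2.0, -12.0, -0.0] [0.0, -0.0, 0.075]
[-2.0, -23.0, -0.0] [0.0, -0.0, 0.15]
[-3.0, -29.0, -0.0] [0.0, -0.0, 0.225]
[-3.0, -36.0, -0.0] [0.0, -0.0, 0.3]
[-2.0, -42.0, -0.0] [0.0, -0.0, 0.375]
[-1.0, -49.0, -0.0] [0.0, -0.0, 0.45]
[0.0, -55.0, -0.0] [0.0, -0.0, 0.525]
[2.0, -61.0, -0.0] [-0.0, -0.0, 0.6]
[5.0, -67.0, -0.0] [0.0, -0.0, 0.675]
[8.0, -73.0, -0.0] [0.0, -0.0, 0.75]
```

Emit:
{"api": "drive_tool", "payload": {"increments": [{"xyz":[0,0,-30],"delta_rot":[0,0,0],"claw":0},{"xyz":[0,0,-65],"delta_rot":[0,0,0],"claw":0},{"xyz":[45,80,-65],"delta_rot":[0,0,-0.74],"claw":0},{"xyz":[45,80,-65],"delta_rot":[0,0,-0.74],"claw":0},{"xyz":[45,80,-65],"delta_rot":[0,0,-0.74],"claw":0},{"xyz":[45,80,-65],"delta_rot":[0,0,-0.74],"claw":0},{"xyz":[45,80,-65],"delta_rot":[0,0,-0.74],"claw":0},{"xyz":[45,80,-65],"delta_rot":[0,0,-0.74],"claw":0},{"xyz":[45,80,-65],"delta_rot":[0,0,-0.74],"claw":0},{"xyz":[45,80,-65],"delta_rot":[0,0,-0.74],"claw":0}]}}

```text
clock: 21.13
tcp_pos: [0.5823, 0.0047, 0.2067]
tcp_rot: [2.14, 2.298, 0.001]
force: [-0.2, 0.6, -0.2]
finger_gap: -0.0
finger_force: 0.0
```

```bash
python3 - <<'E'
from h import *
g=lambda th,off,z:(85-84*np.cos(th)+off*np.sin(th),100-84*np.sin(th)-off*np.cos(th),z,th)
plan([g(1.6,32,122)]);bar("wrist")
E
```

```text
t 21.13 trk [119.8  16.6] z 206.7 F [-0.2  0.6 -0.2]
[0.0, -1.0, 85.0] [0.001, 0.0, -0.001]
wrist bar 1241 [1.442 1.588 1.729]
```

Emit:
{"api": "drive_tool", "payload": {"increments": [{"xyz":[0,0,30],"delta_rot":[0,0,0],"claw":0},{"xyz":[0,0,60],"delta_rot":[0,0,0],"claw":0},{"xyz":[0,0,80],"delta_rot":[0,0,0],"claw":0},{"xyz":[0,0,84],"delta_rot":[0,0,0],"claw":0},{"xyz":[0,0,84],"delta_rot":[0,0,0],"claw":0}]}}

```text
clock: 21.6
tcp_pos: [0.5808, 0.005, 0.1208]
tcp_rot: [-2.139, -2.298, 0.002]
force: [-0.2, -0.0, 0.3]
finger_gap: 0.003
finger_force: 0.0
```

Emit:
{"api": "drive_tool", "payload": {"increments": [{"xyz":[-1,-7,0],"delta_rot":[0,0,0.05],"claw":0},{"xyz":[-2,-15,0],"delta_rot":[0,0,0.12],"claw":0},{"xyz":[-2,-23,0],"delta_rot":[0,0,0.18],"claw":0},{"xyz":[-3,-30,0],"delta_rot":[0,0,0.24],"claw":0},{"xyz":[-3,-36,0],"delta_rot":[0,0,0.3],"claw":0},{"xyz":[-2,-42,0],"delta_rot":[0,0,0.375],"claw":0},{"xyz":[-1,-49,0],"delta_rot":[0,0,0.45],"claw":0},{"xyz":[0,-55,0],"delta_rot":[0,0,0.525],"claw":0},{"xyz":[2,-61,0],"delta_rot":[0,0,0.6],"claw":0},{"xyz":[5,-67,0],"delta_rot":[0,0,0.675],"claw":0}]}}

```text
clock: 22.43
tcp_pos: [0.5163, 0.0041, 0.1245]
tcp_rot: [2.78, 1.454, 0.006]
force: [0.7, -2.0, 0.6]
finger_gap: -0.0
finger_force: 0.6
```

```bash
python3 - <<'E'
from h import *
g=lambda th,off,z:(85-84*np.cos(th)+off*np.sin(th),100-84*np.sin(th)-off*np.cos(th),z,th)
bar("wrist");plan([g(.925-.085*i,22,122) for i in range(0,10)])
E
```

```text
wrist bar 2499 [0.804 0.952 1.092]
t 22.48 trk [52.5 19.7] z 124.3 F [-1.6  0.2  0.3]
[-0.0, -0.0, 2.0] [0.003, -0.001, -0.008]
[-2.0, -8.0, 2.0] [0.003, -0.001, 0.077]
[-3.0, -15.0, 2.0] [0.003, -0.001, 0.162]
[-3.0, -22.0, 2.0] [0.003, -0.002, 0.247]
[-3.0, -30.0, 2.0] [0.003, -0.002, 0.332]
[-2.0, -37.0, 2.0] [0.003, -0.002, 0.417]
[-1.0, -44.0, 2.0] [0.003, -0.002, 0.502]
[1.0, -51.0, 2.0] [0.003, -0.002, 0.587]
[4.0, -58.0, 2.0] [0.003, -0.002, 0.672]
[7.0, -65.0, 2.0] [0.003, -0.002, 0.757]
```

Emit:
{"api": "drive_tool", "payload": {"increments": [{"xyz":[-2,-8,1],"delta_rot":[0,0,0.077],"claw":0},{"xyz":[-3,-15,1],"delta_rot":[0,0,0.162],"claw":0},{"xyz":[-3,-22,1],"delta_rot":[0,0,0.247],"claw":0},{"xyz":[-3,-30,1],"delta_rot":[0,0,0.332],"claw":0},{"xyz":[-2,-37,1],"delta_rot":[0,0,0.417],"claw":0},{"xyz":[-1,-44,1],"delta_rot":[0,0,0.502],"claw":0},{"xyz":[1,-51,1],"delta_rot":[0,0,0.587],"claw":0},{"xyz":[4,-57,1],"delta_rot":[0,0,0.66],"claw":0},{"xyz":[6,-62,1],"delta_rot":[0,0,0.72],"claw":0},{"xyz":[7,-65,1],"delta_rot":[0,0,0.757],"claw":0}]}}

```text
clock: 23.32
tcp_pos: [0.4664, 0.0477, 0.1229]
tcp_rot: [3.123, 0.329, 0.006]
force: [0.5, -1.0, -0.7]
finger_gap: 0.001
finger_force: 0.4
```

```bash
python3 - <<'E'
from h import *
g=lambda th,off,z:(85-84*np.cos(th)+off*np.sin(th),100-84*np.sin(th)-off*np.cos(th),z,th)
bar("wrist");plan([g(.1,22,122),g(.05,22,122),g(0,22,122)])
E
```

```text
wrist bar 2525 [0.035 0.179 0.322]
t 23.37 trk [ 5.5 64.8] z 122.8 F [0.  0.3 0.2]
[-1.0, -5.0, 1.0] [0.001, -0.003, 0.066]
[-2.0, -9.0, 1.0] [0.001, -0.003, 0.116]
[-2.0, -14.0, 1.0] [0.001, -0.003, 0.166]
```

Emit:
{"api": "drive_tool", "payload": {"increments": [{"xyz":[-1,-4,0],"delta_rot":[0,0,0.05],"claw":0},{"xyz":[-1,-7,0],"delta_rot":[0,0,0.09],"claw":0},{"xyz":[-2,-10,0],"delta_rot":[0,0,0.13],"claw":0},{"xyz":[-2,-12,0],"delta_rot":[0,0,0.16],"claw":0},{"xyz":[-2,-14,0],"delta_rot":[0,0,0.166],"claw":0}]}}

```text
clock: 23.78
tcp_pos: [0.4613, 0.0606, 0.1223]
tcp_rot: [3.14, 0.073, 0.004]
force: [0.1, -0.1, 0.5]
finger_gap: -0.005
finger_force: 0.4
```

Emit:
{"api": "drive_tool", "payload": {"increments": [{"xyz":[0,-1,0],"delta_rot":[0,0,0],"claw":0},{"xyz":[0,-2,0],"delta_rot":[0,0,0],"claw":0},{"xyz":[0,-2,0],"delta_rot":[0,0,0],"claw":0}]}}

```text
clock: 24.03
tcp_pos: [0.461, 0.0618, 0.1219]
tcp_rot: [3.139, 0.074, 0.004]
force: [-0.3, -4.5, 4.6]
finger_gap: 0.003
finger_force: 2.4
```

```bash
python3 - <<'E'
from h import *
bar("wrist");plan([(0,78,122,0)])
E
```

```text
wrist bar 2542 [-0.136  0.008  0.151]
t 24.08 trk [ 1.2 78.9] z 121.9 F [ 0.4 -6.2  4.8]
[-1.0, 1.0, -0.0] [0.002, -0.002, 0.004]
```

The bar is against its stop (about 0 rad, 6 N). One more millimetre, then retreat clear.

Emit:
{"api": "drive_tool", "payload": {"increments": [{"xyz":[0,-1,0],"delta_rot":[0,0,0],"claw":0},{"xyz":[0,-1,0],"delta_rot":[0,0,0],"claw":0},{"xyz":[0,4,0],"delta_rot":[0,0,0],"claw":0},{"xyz":[0,15,0],"delta_rot":[0,0,0],"claw":0},{"xyz":[0,40,0],"delta_rot":[0,0,0],"claw":0},{"xyz":[0,60,-30],"delta_rot":[0,0,0],"claw":0},{"xyz":[0,80,-70],"delta_rot":[0,0,0],"claw":0},{"xyz":[0,100,-100],"delta_rot":[0,0,0],"claw":0},{"xyz":[0,110,-110],"delta_rot":[0,0,0],"claw":0},{"xyz":[0,110,-110],"delta_rot":[0,0,0],"claw":0}]}}

```text
clock: 24.92
tcp_pos: [0.4669, -0.0498, 0.2338]
tcp_rot: [3.138, 0.068, 0.009]
force: [0.3, -0.6, -0.4]
finger_gap: -0.003
finger_force: 0.0
```

```bash
python3 - <<'E'
from h import *
for n in("wrist","scene"):
    bar(n);q=cloud(n)
    s=q[(abs(q[:,0])<45)&(q[:,2]>122)&(q[:,2]<136)&(q[:,1]>112)&(q[:,1]<160)];print("crate rear",len(s),np.percentile(s[:,1],[1,5]) if len(s) else "")
    s=q[(abs(q[:,0]-202)<40)&(abs(q[:,1]-12)<40)&(q[:,2]>115)&(q[:,2]<130)];print("cup",len(s),s.mean(0) if len(s) else"")
plan([])
E
```

```text
wrist bar 1191 [-0.12   0.04   0.194]
crate rear 1553 [124.04388308 124.31506383]
cup 0 
scene bar 131 [-0.153 -0.021  0.147]
crate rear 157 [122.80217472 124.24918332]
cup 214 [201.52641491  10.38628963 122.68126664]
t 25.12 trk [ -0.9 -28.9] z 228.9 F [ 0.5  0.4 -0.2]
```

```bash
python3 - <<'E'
from h import *
for n in("wrist","scene","top"):
    q=cloud(n)
    s=q[(q[:,2]>155)&(q[:,2]<170)&(abs(q[:,0])<25)&(abs(q[:,1]-95)<30)];print(n,"pin top",len(s),s.mean(0) if len(s) else"")
    s=q[(q[:,2]>108)&(q[:,2]<114)&(np.hypot(q[:,0]-85,q[:,1]-100)<18)];print("hinge",len(s),s.mean(0) if len(s) else"")
E
```

```text
wrist pin top 485 [ -0.17629392  97.94863908 162.21908435]
hinge 913 [ 83.95762606  99.5537388  109.73712729]
scene pin top 45 [  0.86403382 100.38929363 162.92418551]
hinge 84 [ 84.33170472  99.19267281 110.47052617]
top pin top 22 [ -1.17238758  99.48288948 163.6147214 ]
hinge 39 [ 82.92262432  98.55209447 110.30556878]
```

The gate reads about 0 rad in all three cameras, the crate is home, and the tool is clear.

```bash
python3 -c "
from station import manip
print(manip.job_done())"
```

```text
the job is handed in; nothing more can be done
None
```

The crate is home against the dock's back wall, the gate is shut behind it, and the job was handed in at about 25 s; no bystander was touched that I saw, though of these I only re-measured the glaze cup at the end.

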